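# Unlock the bakery till and hold the latch back

## Task

Take the till key, the one with the wide flat grip, out of the key block and push it fully home in the lock on the till; the pins are sticky, so wiggle it past them where it hangs. Then turn it clockwise a quarter turn to its stop, so that the lid springs up, and finish while still gripping the key and holding it turned against its spring, so that I can lift the lid. Leave the other two keys in the block and do not shift the things standing about on the counter.

Things in the scene. Friction and masses are not known exactly. Their poses are not given: they have to be found in the camera images.
- till: flip-top cash drawer, dark painted steel, fixed to the counter, 170 (x) x 460 (y) x 100 mm high. Origin: centre of its underside; x points from its front (robot side) to its back, y along its length, z up. The front 65 mm of its top is a fixed deck at 100 mm, with the lock near its end at -y; behind it is the lid.
- lock_face (a point): centre of the lock's face, 105 mm above the counter, 30 mm behind the till's front edge, 80 mm from its end; axes as the till's. The face is a steel collar, 36 mm across, 5 mm above the deck, with a round opening of 20 mm. The key enters straight down, its width along this x axis, either way round, and is home when its shoulder rests on the collar.
- keyway (a point): mouth of the keyway, 2 mm below lock_face on the same axis, in the brass plug: a slot 13 mm (x at rest) by 5 mm (y), its edges sloped by 2.5 mm. Sprung pins in its two narrow ends, 8 and 14 mm below the face, catch the blade's round shoulders twice on the way in. Pushed straight it can hang there at 25 to 35 N; twisted to and fro by 0.1 rad while pushed slowly (8 mm/s) it passes at 10 to 20 N.
- lock_plug (a joint): turn of the plug, rad: 0 at rest, grows clockwise seen from above, stop at 1.5. A fixed plate 19 mm down passes the blade only with the plug at 0 and lets it turn only within 3 mm of home; turned, it locks the key in. A spring drives it back (0.03 N m at 0, 0.11 at the stop). Play of the key in the slot and give in the grip take 0.15 to 0.25 rad of the hand's turn. The latch lets go at about 1.1.
- till_lid (a joint): angle of the lid about its hinge along the till's back edge, rad: 0 shut, rises by itself to 0.15 when unlatched (its front edge comes up 15 mm). The lid's front edge is 36 mm behind the lock's axis.
- till_key: till key, loose, 40 g, standing blade down in the key block, its shoulder on the block's top. Grip: black, flat, 28 (x) x 10 (y) x 34 mm high. Origin: middle of the shoulder (underside of the grip), z up. The steel blade runs down 38 mm, 12 (x) x 4 mm (y), with round ends; from 17 to 24 mm down it is a round 4 mm stem, and its last 4 mm are a round 4 mm point.
- till_key_tip (a point): the point of the till key's blade, 38 mm below its shoulder
- key_block: block of pale wood, fixed, 60 (x) x 200 (y) x 50 mm high, origin: centre of its underside; three slots in its top, 60 mm apart along y, each 16 mm (y) x 8 mm (x) and 42 mm deep, with a key standing in each; the till key's width lies along the block's y. Which key is in which slot varies.
- round_key: another key in the block, loose: round black grip, 24 mm across, 30 mm high. Origin: middle of the grip's underside
- square_key: another key in the block, loose: square black grip, 16 x 16 mm, 22 mm high. Origin: middle of the grip's underside
- cup_stack: stack of white cups, loose, upright, 82 mm across, 119 mm high; origin: centre of its underside
- tip_jar: glass jar with a steel cap, loose, upright, 84 mm across, 115 mm high; origin: centre of its underside
- card_reader: grey card reader, loose, lying, 150 x 75 x 22 mm; origin: centre of its underside
- tongs: steel pastry tongs, loose, lying along their x, 240 mm long, 50 mm wide, 22 mm high
- tablet: black tablet, loose, lying, 170 x 245 x 9 mm; origin: centre of its underside
- price_card: paper price card in a small steel foot, loose, 65 mm wide, 66 mm high; origin: centre of its underside
There are look-alikes about, which are no part of the job. What is shaped like the till_key but white is not meant.

How it is judged:
On the way, in this order (a step that is already met when the one before it is completed fails the run):
1. the till key is gripped and lifted clear of the block (contact force between the fingers and till_key above 1 N and z of till_key_tip in the frame of key_block above 0.055 m), for 0.1 s.
2. the till key is fully home in the lock, not yet turned (z of till_key in the frame of lock_face below 0.0025 m and horizontal distance between till_key and lock_face below 0.003 m and angle between till_key's own z axis and vertical below 0.12 rad and contact force between the fingers and till_key above 1 N and value of joint lock_plug below 0.4 rad), for 0.1 s.
3. the key is turned clockwise a quarter turn and the lid has sprung up (z of till_key in the frame of lock_face below 0.0025 m and horizontal distance between till_key and lock_face below 0.003 m and angle between till_key's own z axis and vertical below 0.12 rad and contact force between the fingers and till_key above 1 N and value of joint lock_plug above 1.2 rad and value of joint till_lid above 0.1 rad), for 0.3 s.
At the end, for the whole second after the job is handed in: the key is gripped with over 1 N, home in the lock (shoulder within 2.5 mm of the face, within 3 mm of its axis, within 7 degrees of upright), the plug is held turned beyond 1.2 rad and still, and the lid is up by more than 0.1 rad (all of step 3 and velocity of joint lock_plug below 0.2 rad/s); the arm keeps its last pose, push and grip.
It fails at once if another key or a thing on the counter shifted by more than 20 mm (distance of any of round_key, square_key, cup_stack, tip_jar, card_reader, tongs, tablet, price_card from where it was at the start of the episode above 0.02 m).
It also fails if it takes over 61 s, if anything falls off the work surface, if the arm or the gripper's body presses on something with over 40 N, if the wrist force passes 120 N, or if a joint passes its speed limit or range.

## Robot

A 6-joint arm with a two-finger parallel gripper is mounted at the origin on the work surface. World frame = base frame: x ahead of the robot, y to its left, z up, the work surface at z = 0. Lengths are in m, angles in rad, forces in N, time in s.
With the tool pointing down it reaches from about 0.425 to 0.925 m from the base axis. Payload 12.5 kg.
Tool frame: the origin (TCP) lies on the mounting face of the last link; the fingertips stand 173 mm ahead of it and the grasp point (between the pads) lies 155 mm ahead of it; z points along the fingers, y is the line along which they close (so a half turn about z gives the same grasp; the last joint's range is limited). The gripper opens to 85 mm and grips with 20 to 120 N. Pads are 22 mm wide; open, the fingers measure 114 mm over their backs; the gripper's body (76 mm by 85 mm) begins 54 mm behind the grasp point. The pads swing forward as they close: fully open they stand 13 mm farther back than shut.
Start: joints at [-1.301, 0.491, 1.559, -0, 1.092, -0.106], TCP at [0.229, -0.581, 0.405] pointing down, gripper open.
Joint ranges: [-3.1, 3.1], [-0.84, 2.19], [0.05, 2.79], [-1.13, 4.28], [0.06, 2.93], [-2.69, 2.69]. Speed limits (rad/s): [2.22, 2.22, 2.79, 3.14, 3.14, 3.14].

## Interface

Orientations are given as a unit quaternion [w, x, y, z].
In Python, from bench import ctrl gives the robot as it stands.
- The arm moves only by the shell command python3 -m crank 'ROWS' [OPENING] [FORCE]. ROWS is JSON, a list that holds one entry, the list of rows, each a list of 4 numbers: the shift along the tool's x, y, z in mm, then the turn about the tool's z in rad. In form: [[[dx, dy, dz, turn], ...]]. A call has 1 to 20 rows; each row is the pose to reach, as a shift and turn from the pose commanded when the call began, along the tool's axes at that moment; what a row does not reach only later rows make up. A row lasts 1/10 s, in which the tool goes at most 50 mm and 8.59 degrees, less where a joint would pass 70% of its speed; a pose out of reach is approached as far as the arm can. A call with a gripper value outside its range is refused whole. OPENING is the opening, from -1 (shut) to 1 (fully open), set as the call begins (- or left out, the last holds). The fingers move at their own pace and stop on an object; FORCE is the grip in N (left out, the last holds). Time passes only in rows, so rows that repeat a pose let the fingers close. It gives the time, the measured TCP pose, the force, the opening and the grip force at its end, in the units of the state.
- ctrl.observe(): the state, without advancing time (a new reading comes with each control period).
- ctrl.capture(name): name is "scene" or "top" or "wrist"; returns the picture (480x640x3 uint8, blue, green, red); there is no depth.
- ctrl.camera_info(name): a dict with "vfov" (degrees; the focal length in pixels is half the picture's height over the tangent of half this angle, whatever the lens; pixels are square), "cx", "cy" (the principal point, pixels), "pose" (4x4, takes a point from camera to world coordinates). Camera axes: x right, y down, z forward; pixel columns grow to the right and rows downward; lengths in m; the calibration is good to about 2 mm. A picture is of the moment at which its call begins: read the wrist's pose just before it. camera_info takes no time and is no camera call; for the wrist camera it gives the pose at the moment of the call.
- ctrl.hand_in(): hands the job in; it is judged then, once.
Trained networks look in the newest picture that a camera, given by its name, has taken for a name from the list of things; names that differ only in an ending like _2 or _b are one class to them, and where a whole thing is asked for, a point or a joint stands for the part that bears it (a point fixed in the world has none). Each returns a list of dicts, best first, with "conf" (0 to 1); they miss things now and then, are a little off and sometimes report something else, mostly with a low value. They report only what shows in the picture. A call takes as long as a camera call. They do not tell look-alikes from the thing itself.
- ctrl.recognise(camera, thing): "at" ([column, row] in pixels, amid what is visible of it).
The state is a dict: "time_s": time; "joints": joint angles; "joint_vel": joint speeds; "joint_torque": joint torques, N m; "tool_pos": TCP position; "tcp_rot": TCP orientation; "ft_force": force on the tool from outside, world axes, zero at the start; "torque": the same for the moment, N m; "gripper_width": opening from 0.0 (shut) to 1.0 (fully open); "grip_force": force on a finger pad.
Only numpy, scipy, OpenCV 4.12 (cv2) and the standard library are available. Lean on these libraries where they do the work, as an engineer would, in place of code of your own. Each camera call takes 0.05 s, during which the arm holds its last target. There are 200 camera calls.

## Working session

There is one attempt and no reset: what is moved stays moved. The work goes in short steps, Python scripts to look and compute and a shell command to move; the robot and the scene stay as the last step left them, time stands still between calls to the robot, and variables do not carry over. Pictures are saved under pics/ and viewed, at most 10 in all, crops included, and the job is handed in when it is done.

```bash
ls; mkdir -p pics
cat > h.py <<'E'
import numpy as np, cv2
from bench import ctrl
from scipy.spatial.transform import Rotation as R
def cam(n):
    i=ctrl.camera_info(n); f=240/np.tan(np.radians(i['vfov'])/2); return f,i['cx'],i['cy'],np.array(i['pose'])
def toz(n,px,z,c=None):
    f,cx,cy,T=c or cam(n); d=T[:3,:3]@[(px[0]-cx)/f,(px[1]-cy)/f,1]; o=T[:3,3]; return o+d*(z-o[2])/d[2]
def proj(n,p,c=None):
    f,cx,cy,T=c or cam(n); q=T[:3,:3].T@(np.array(p)-T[:3,3]); return np.array([cx+f*q[0]/q[2],cy+f*q[1]/q[2]])
def snap(n,fn):
    im=ctrl.capture(n); cv2.imwrite('pics/'+fn,im); return im
E
python3 - <<'E'
from h import *
for n in ['scene','top','wrist']:
    snap(n,n+'0.png'); f,cx,cy,T=cam(n); print(n,round(f),cx,cy,T.round(3).tolist())
    if n=='wrist': continue
    for t,z in [('till_key',.067),('round_key',.065),('square_key',.06),('key_block',.05),('lock_face',.105),('till',.1)]:
        for r in ctrl.recognise(n,t)[:3]: print(t,round(r['conf'],2),np.round(r['at']),toz(n,r['at'],z).round(3))
s=ctrl.observe();print(s['time_s'],s['tool_pos'],s['tcp_rot'],R.from_quat(np.roll(s['tcp_rot'],-1)).as_matrix().round(3).tolist(),s['gripper_width'])
cv2.imwrite('pics/both.png',cv2.resize(np.hstack([cv2.imread('pics/scene0.png'),cv2.imread('pics/top0.png')]),(800,300)))
E
```

```text
pics
scene 446 319.227992591817 232.3150298184809 [[0.226, 0.634, -0.739, 1.235], [0.974, -0.148, 0.171, -0.272], [-0.001, -0.759, -0.651, 0.732], [0.0, 0.0, 0.0, 1.0]]
till_key 0.58 [150. 262.] [ 0.494 -0.471  0.067]
till_key 0.48 [147. 283.] [ 0.554 -0.472  0.067]
till_key 0.44 [196. 258.] [ 0.501 -0.374  0.067]
round_key 0.58 [223. 251.] [ 0.491 -0.316  0.065]
square_key 0.45 [247. 249.] [ 0.49  -0.264  0.06 ]
key_block 0.88 [226. 269.] [ 0.531 -0.316  0.05 ]
lock_face 0.89 [465. 258.] [0.666 0.162 0.105]
till 0.73 [468. 258.] [0.665 0.17  0.1  ]
top 482 325.43870085800773 241.22082409067932 [[-0.009, -0.998, 0.062, 0.429], [-1.0, 0.008, -0.014, -0.095], [0.013, -0.062, -0.998, 1.146], [0.0, 0.0, 0.0, 1.0]]
till_key 0.64 [486. 255.] [ 0.462 -0.471  0.067]
till_key 0.49 [485. 223.] [ 0.534 -0.471  0.067]
till_key 0.38 [445. 248.] [ 0.478 -0.379  0.067]
round_key 0.53 [416. 240.] [ 0.496 -0.313  0.065]
square_key 0.41 [390. 242.] [ 0.493 -0.257  0.06 ]
square_key 0.22 [185. 186.] [0.625 0.207 0.06 ]
key_block 0.86 [410. 245.] [ 0.487 -0.304  0.05 ]
lock_face 0.6 [187. 190.] [0.608 0.19  0.105]
wrist 357 316.4687778877275 241.8281539845514 [[0.366, -0.89, -0.271, 0.299], [-0.931, -0.35, -0.107, -0.554], [0.001, 0.291, -0.957, 0.373], [0.0, 0.0, 0.0, 1.0]]
0.75 [ 0.22938792 -0.58137422  0.40475642] [7.88390684e-05 9.82401511e-01 1.86781328e-01 9.81880107e-06] [[0.93, 0.367, 0.0], [0.367, -0.93, -0.0], [-0.0, 0.0, -1.0]] 1.0004740935743008
```

View pics/top0.png

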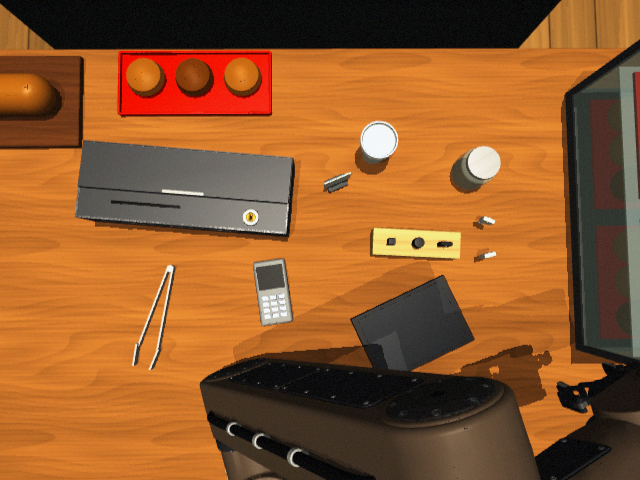

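View pics/scene0.png

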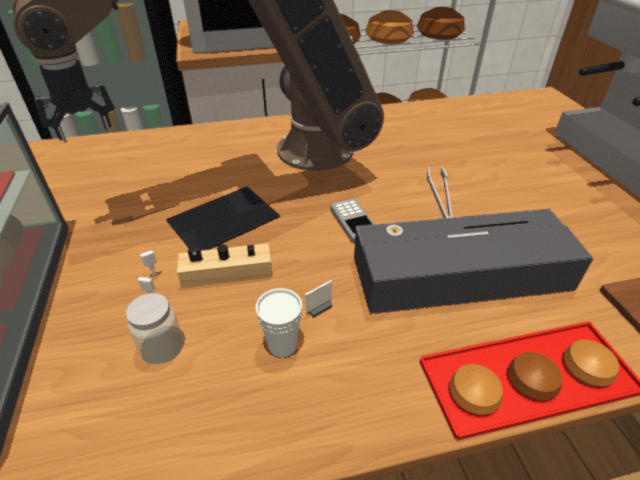

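The top view shows the till key (flat grip) at about (445,244), at the block's right (-y) end, with the round key at (418,243) and the square key at (391,241). The white look-alikes are at (486,221) and (486,255), and the lock is at (250,217). The scene view agrees: keys at (196,255), (223,251) and (250,250), lock at (394,230).

I'll move above the key for a wrist look.

```bash
python3 -m crank '[[[10,-3,0,-0.03],[35,-11,0,-0.12],[65,-21,0,-0.24],[95,-31,0,-0.36],[125,-41,0,-0.48],[155,-51,0,-0.6],[185,-60,0,-0.72],[215,-70,0,-0.84],[245,-80,0,-0.96],[275,-89,0,-1.06],[298,-96,0,-1.13],[308,-99,0,-1.15],[308,-99,0,-1.15],[308,-99,0,-1.15]]]' 0.2 40
python3 - <<'E'
from h import *
s=ctrl.observe();print(s['tool_pos'],s['joints'])
c=cam('wrist'); snap('wrist','w1.png')
for t,z in [('till_key',.084),('round_key',.08),('square_key',.072),('key_block',.05)]:
    for r in ctrl.recognise('wrist',t)[:3]: print(t,round(r['conf'],2),np.round(r['at']),toz('wrist',r['at'],z,c).round(4))
c=cam('top')
# lock, till corners from top/scene
print([toz('top',p,.1).round(4) for p in [(77,217),(290,236),(294,158),(84,142)]], toz('top',(250,217),.105).round(4), toz('scene',(394.5,230),.105).round(4))
for n,b in [('top',(215,185,290,250)),('scene',(360,205,430,255))]:
    pass
a=cv2.imread('pics/top0.png')[185:250,215:290]; b=cv2.imread('pics/scene0.png')[205:255,360:430]
cv2.imwrite('pics/crops.png',np.hstack([cv2.resize(a,(400,347),interpolation=3),cv2.resize(b,(400,347),interpolation=3)]))
E
```

```text
time_s: 2.15
tool_pos: [0.4792, -0.3765, 0.4047]
tcp_rot: [-0.0, 0.723, 0.691, -0.0]
ft_force: [-0.7, -0.4, 0.1]
gripper_width: 0.598
grip_force: 0.0
[ 0.47918376 -0.37647088  0.4046773 ] [-7.74248334e-01  4.68619692e-01  1.59892636e+00 -2.98707634e-04
  1.07410388e+00 -7.28014700e-01]
till_key 0.92 [329. 223.] [ 0.4901 -0.375   0.084 ]
till_key 0.68 [306. 317.] [ 0.4664 -0.4612  0.084 ]
till_key 0.22 [330. 132.] [ 0.4937 -0.3021  0.084 ]
round_key 0.74 [328. 154.] [ 0.4914 -0.3187  0.08  ]
square_key 0.67 [335.  73.] [ 0.4993 -0.259   0.072 ]
key_block 0.64 [328. 128.] [ 0.4935 -0.2994  0.05  ]
[array([0.5511, 0.429 , 0.1   ]), array([ 0.506 , -0.0321,  0.1   ]), array([ 0.6777, -0.0417,  0.1   ]), array([0.716 , 0.4174, 0.1   ])] [0.5476 0.054  0.105 ] [0.5522 0.0535 0.105 ]
```

View pics/w1.png

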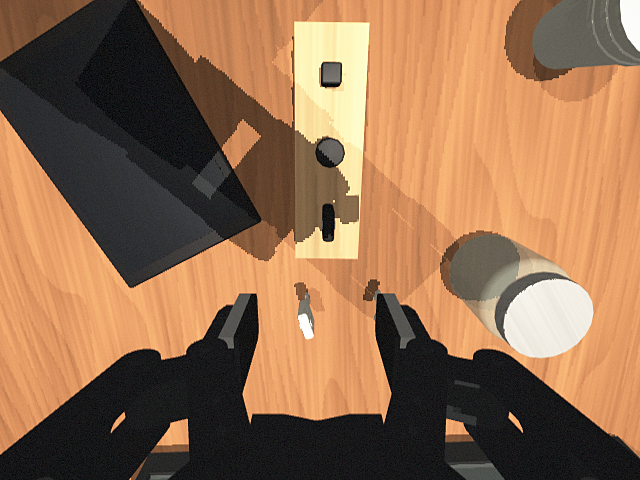

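The wrist view shows the till key's flat grip at (328,222) in the near slot, aligned with the block (corners (295,258), (359,258), (369,22), (294,22)). Next I'll compute the block pose and segment the key.

Run:
```python
from h import *
c=cam('wrist'); im=cv2.imread('pics/w1.png')
P=np.array([toz('wrist',p,.05,c)[:2] for p in [(295,258),(359,258),(369,22),(294,22)]]);print(P.round(4).tolist(),P.mean(0))
for a,b in [(0,3),(1,2)]:
    d=P[b]-P[a]; print('len',np.hypot(*d),'yaw',-np.arctan2(d[0],d[1]))
# key top face: min-area rect of dark blob
m=(im.max(2)<45).astype(np.uint8)[195:250,300:358]
n,l,st,ce=cv2.connectedComponentsWithStats(m); i=1+st[1:,4].argmax(); print(st[i],ce[i]+[300,195])
pts=np.argwhere(l==i)[:,::-1].astype(np.float32)+[300,195]
print(cv2.minAreaRect(pts.astype(np.float32)))
for p in [(328,205),(328,222),(328,241)]: print(toz('wrist',p,.084,c).round(4),toz('wrist',p,.05,c).round(4))
s=ctrl.observe();M=R.from_quat(np.roll(s['tcp_rot'],-1)).as_matrix();print(M.round(4).tolist(), c[3][:3,3])
cv2.imwrite('pics/kz.png',cv2.resize(im[190:262,290:370],(800,600)[:2],interpolation=0))
```

```text
[[0.4572, -0.4166], [0.5186, -0.4196], [0.529, -0.2206], [0.4694, -0.2177]] [ 0.4935446  -0.31862906]
len 0.19928696828563877 yaw -0.061113146873921755
len 0.19930902864350783 yaw -0.052594972492716
[ 22   9  13  37 385] [327.78701299 221.13506494]
((328.0, 222.0), (36.0, 12.0), 90.0)
[ 0.49   -0.3599  0.084 ] [ 0.4908 -0.3666  0.05  ]
[ 0.4894 -0.3742  0.084 ] [ 0.4902 -0.3827  0.05  ]
[ 0.4888 -0.3908  0.084 ] [ 0.4895 -0.4011  0.05  ]
[[0.0466, 0.9989, -0.0], [0.9989, -0.0466, -0.0001], [-0.0001, -0.0, -1.0]] [ 0.48291696 -0.3027886   0.37281398]
```

View pics/kz.png

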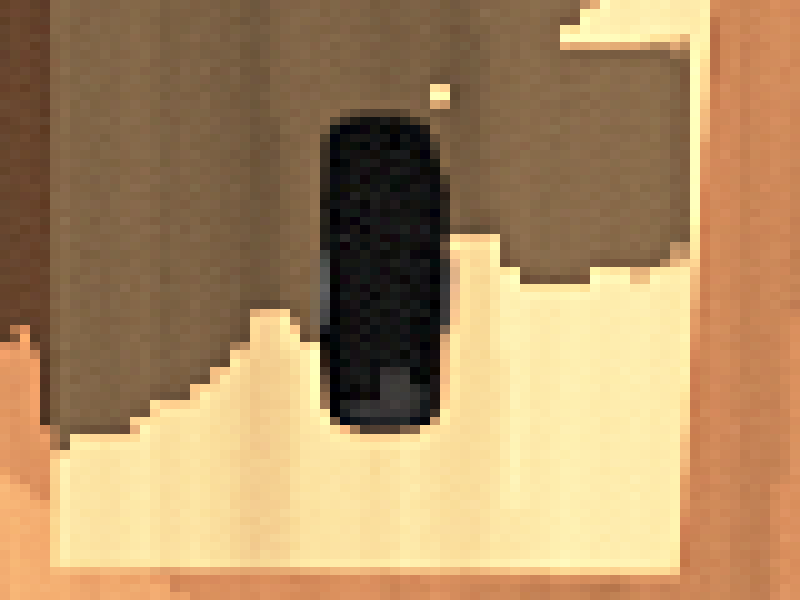

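Segmentation and the block corners agree: the key is at (0.490,-0.3785), yaw -0.057. I'll descend, close and lift.

```bash
python3 -m crank '[[[0,5,5,0.01],[-1.5,11,20,0.01],[-1.5,11,45,0.01],[-1.5,11,70,0.01],[-1.5,11,95,0.01],[-1.5,11,120,0.01],[-1.5,11,140,0.01],[-1.5,11,155,0.01],[-1.5,11,167,0.01],[-1.5,11,175,0.01],[-1.5,11,179,0.01],[-1.5,11,179,0.01],[-1.5,11,179,0.01]]]'
python3 -m crank '[[[0,0,0,0],[0,0,0,0],[0,0,0,0],[0,0,0,0],[0,0,0,0],[0,0,0,0],[0,0,0,0],[0,0,0,0],[0,0,0,0],[0,0,0,0]]]' -1 70
python3 - <<'E'
from h import *
snap('scene','s1.png');snap('wrist','w2.png')
a=cv2.imread('pics/scene0.png');b=cv2.imread('pics/s1.png')[200:320,130:290];w=cv2.imread('pics/w2.png')[:330]
cv2.imwrite('pics/g.png',np.hstack([cv2.resize(b,(400,300)),cv2.resize(w,(400,300))]))
E
```

```text
time_s: 3.7
tool_pos: [0.4906, -0.3784, 0.2263]
tcp_rot: [0.001, 0.726, 0.687, 0.0]
ft_force: [0.3, 0.1, -0.5]
gripper_width: 0.598
grip_force: 0.0
time_s: 4.7
tool_pos: [0.4906, -0.3783, 0.2262]
tcp_rot: [0.0, 0.726, 0.687, 0.0]
ft_force: [-1.0, 1.1, 6.6]
gripper_width: 0.108
grip_force: 68.3
```

View pics/g.png

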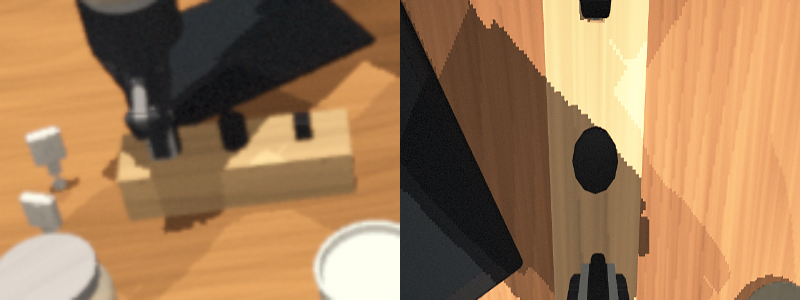

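The key is gripped (opening 9.2 mm, 68 N). Left half: fingers at about (160,130) on the till key, with the other two keys still in place. Right half: fingers closed at about (597,285), round key at (595,160). Now I'll lift it and carry it over to the lock.

```bash
python3 -m crank '[[[0,0,-4,0],[0,0,-14,0],[0,0,-30,0],[0,0,-50,0],[0,0,-70,0],[0,0,-90,0],[0,0,-110,0],[0,0,-128,0],[0,0,-142,0],[0,0,-150,0],[0,0,-150,0]]]'
python3 -m crank '[[[6,0,0,-0.04],[22,2,0,-0.12],[46,4,0,-0.22],[74,6,0,-0.33],[104,8,0,-0.44],[134,11,0,-0.55],[164,13,0,-0.66],[194,16,0,-0.77],[224,18,0,-0.88],[254,20,0,-0.99],[284,23,0,-1.1],[314,25,0,-1.2],[344,28,0,-1.3],[374,30,0,-1.39],[402,32,0,-1.46],[422,34,0,-1.51],[432,35,0,-1.53],[435,35,0,-1.54],[435,35,0,-1.54],[435,35,0,-1.54]]]'
python3 - <<'E'
from h import *
s=ctrl.observe();print(s['joints'].round(3) if hasattr(s['joints'],'round') else s['joints'],s['tcp_rot'])
c=cam('wrist'); snap('wrist','w3.png'); print(c[3].round(4).tolist())
for r in ctrl.recognise('wrist','lock_face')[:2]: print(r,toz('wrist',r['at'],.105,c))
E
```

```text
time_s: 5.9
tool_pos: [0.4905, -0.3782, 0.3767]
tcp_rot: [0.001, 0.726, 0.687, -0.0]
ft_force: [-0.5, 0.7, -1.2]
gripper_width: 0.104
grip_force: 68.1
time_s: 7.9
tool_pos: [0.5493, 0.0534, 0.3755]
tcp_rot: [-0.0, 0.044, 0.999, -0.0]
ft_force: [0.5, -0.5, 0.5]
gripper_width: 0.101
grip_force: 68.2
[-0.023  0.421  1.774 -0.     0.947 -1.506] [-1.53253162e-04  4.36303761e-02  9.99047724e-01 -1.08889070e-04]
[[0.0881, 0.9524, 0.2917, 0.4756], [0.9961, -0.0842, -0.0261, 0.0595], [-0.0003, 0.2929, -0.9561, 0.3436], [0.0, 0.0, 0.0, 1.0]]
{'at': [465.2, 265.9], 'conf': 0.84} [0.57561533 0.15726449 0.105     ]
```

View pics/w3.png

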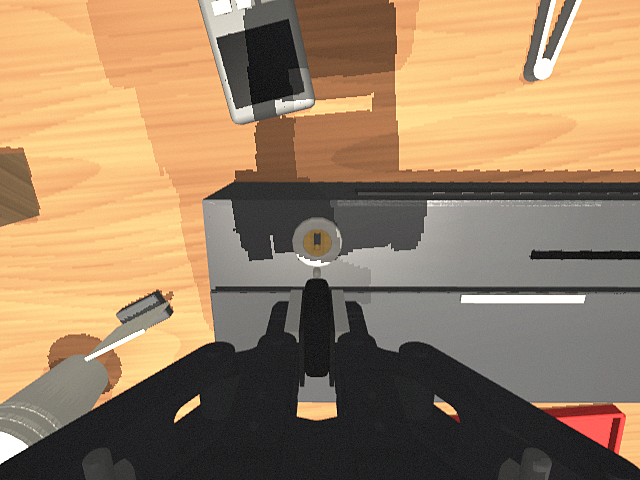

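The wrist view shows the collar at (317,241) with the brass plug and its slot; the network's (465,266) is a wrong hit. The key's tip is at (317,270). Now to refine these.

Run:
```python
from h import *
c=cam('wrist'); im=cv2.imread('pics/w3.png'); hsv=cv2.cvtColor(im,cv2.COLOR_BGR2HSV)
m=cv2.inRange(hsv,(10,90,80),(35,255,255))[215:270,285:350]
n,l,st,ce=cv2.connectedComponentsWithStats(m); i=1+st[1:,4].argmax()
pts=np.argwhere(l==i)[:,::-1]+[285,215]
h=cv2.convexHull(pts.astype(np.int32)); e=cv2.fitEllipse(h); print('brass',e,toz('wrist',e[0],.103,c))
# slot: dark pixels inside the brass hull
g=im.max(2); M=np.zeros(g.shape,np.uint8); cv2.fillPoly(M,[h],1)
d=np.argwhere((M==1)&(g<70))[:,::-1]; print('slot',len(d),d.mean(0) if len(d) else '',cv2.minAreaRect(d.astype(np.float32)) if len(d) else '')
s=ctrl.observe(); T=np.array(s['tool_pos']); 
for dz in [0.176,0.176+.038]: print('pred',proj('wrist',T-[0,0,dz],c))
# till yaw from edges
for p,q,z in [((212,290),(640,293),.1),((205,199),(640,198),.1)]:
    d=toz('wrist',q,z,c)-toz('wrist',p,z,c); print('yaw',-np.arctan2(d[0],d[1]))
e=cv2.Canny(im,60,150)[190:300,200:640]
for L in cv2.HoughLinesP(e,1,np.pi/1800,60,minLineLength=120,maxLineGap=15)[:,0]:
    p=(L[0]+200,L[1]+190);q=(L[2]+200,L[3]+190); d=toz('wrist',q,.1,c)-toz('wrist',p,.1,c); print(p,q,'yaw',-np.arctan2(d[0],d[1]))
v=im[200:290,270:370]; cv2.imwrite('pics/lz.png',cv2.resize(v,(660,594),interpolation=0))
R0=R.from_quat(np.roll(s['tcp_rot'],-1)).as_matrix(); print(R0.round(4).tolist(),T)
```

```text
brass ((316.765380859375, 242.03916931152344), (26.210186004638672, 27.555158615112305), 92.5689697265625) [0.5492614  0.05314764 0.103     ]
slot 63 [316.53968254 238.58730159] ((316.5, 238.5), (11.0, 5.0), 90.0)
pred [317.45555941 305.66694361]
pred [317.29121005 273.52616756]
yaw -0.09579671800221103
yaw -0.0859022183042319
(np.int32(328), np.int32(286)) (np.int32(617), np.int32(286)) yaw -0.08814808976796935
(np.int32(330), np.int32(200)) (np.int32(536), np.int32(201)) yaw -0.09312077029228842
(np.int32(331), np.int32(292)) (np.int32(506), np.int32(292)) yaw -0.0881426699817102
(np.int32(357), np.int32(192)) (np.int32(638), np.int32(192)) yaw -0.08822600150802963
(np.int32(331), np.int32(291)) (np.int32(563), np.int32(291)) yaw -0.08814357733261245
(np.int32(358), np.int32(195)) (np.int32(489), np.int32(195)) yaw -0.0882237019207779
(np.int32(492), np.int32(201)) (np.int32(624), np.int32(200)) yaw -0.08055456258587014
(np.int32(510), np.int32(292)) (np.int32(639), np.int32(292)) yaw -0.08814266998171086
[[-0.9962, 0.0872, -0.0001], [0.0872, 0.9962, -0.0001], [0.0001, -0.0002, -1.0]] [0.54934496 0.05339915 0.37564628]
```

View pics/lz.png

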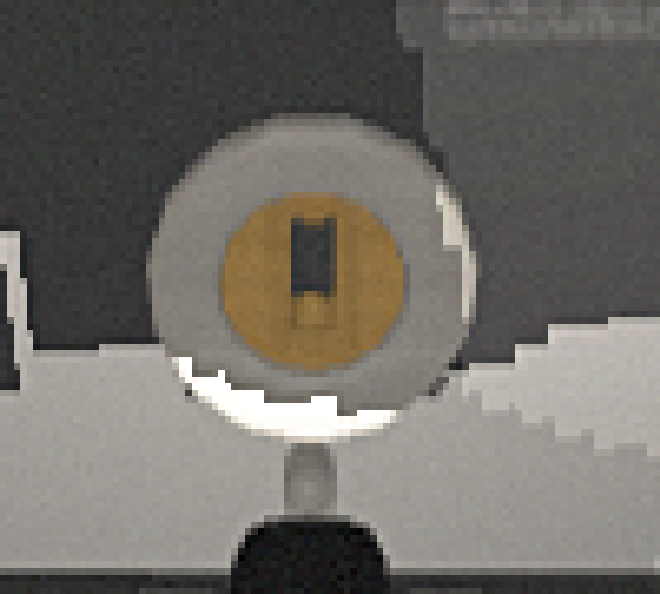

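The zoom shows the collar centred at about (313,277), the slot's rear part at (313,258) with its near end sloped, and the key's tip at (310,478). Laterally they are aligned and the yaws agree (-0.087 vs -0.088). Fore and aft the tip may be about 1.5 mm off, so I'll descend to just above the face and compare there.

```bash
python3 -m crank '[[[0,0,4,0],[0,0,14,0],[0,0,26,0],[0,0,38,0],[0,0,45,0],[0,0,48,0],[0,0,48,0],[0,0,48,0]]]'
python3 - <<'E'
from h import *
s=ctrl.observe();T=np.array(s['tool_pos']);c=cam('wrist'); im=snap('wrist','w4.png'); Rz=R.from_quat(np.roll(s['tcp_rot'],-1)).as_matrix()
for x in (2,0,-2): print('tip',x,proj('wrist',T+Rz@[x/1000,0,.214],c))
for x in (14,): print('grip bottom edge',proj('wrist',T+Rz@[x/1000,0,.176],c), proj('wrist',T+Rz@[x/1000,0,.142],c))
for x in (6,): print('blade',proj('wrist',T+Rz@[x/1000,0,.176+.034],c))
L=[0.5493,0.0531,.103]
for x,n in ((18,'col'),(-18,'col')): print(n,proj('wrist',np.array(L)+[0,0,.002]+Rz@[x/1000,0,0],c))
print('lock',proj('wrist',L,c),T)
cv2.imwrite('pics/tz.png',cv2.resize(im[170:320,220:420],(800,600),interpolation=0))
E
```

```text
time_s: 8.8
tool_pos: [0.5495, 0.0542, 0.3279]
tcp_rot: [0.0, 0.043, 0.999, -0.0]
ft_force: [-0.5, 0.2, 0.7]
gripper_width: 0.108
grip_force: 68.1
tip 2 [317.20569296 270.13869216]
tip 0 [317.20700606 273.53821438]
tip -2 [317.20831131 276.91743696]
grip bottom edge [317.35926488 276.63259065] [317.58492446 314.7887605 ]
blade [317.21704626 265.90843973]
col [315.20039319 237.18012504]
col [315.32348073 296.018173  ]
lock [315.27530055 266.10635799] [0.54946988 0.05420116 0.32790886]
```

View pics/tz.png

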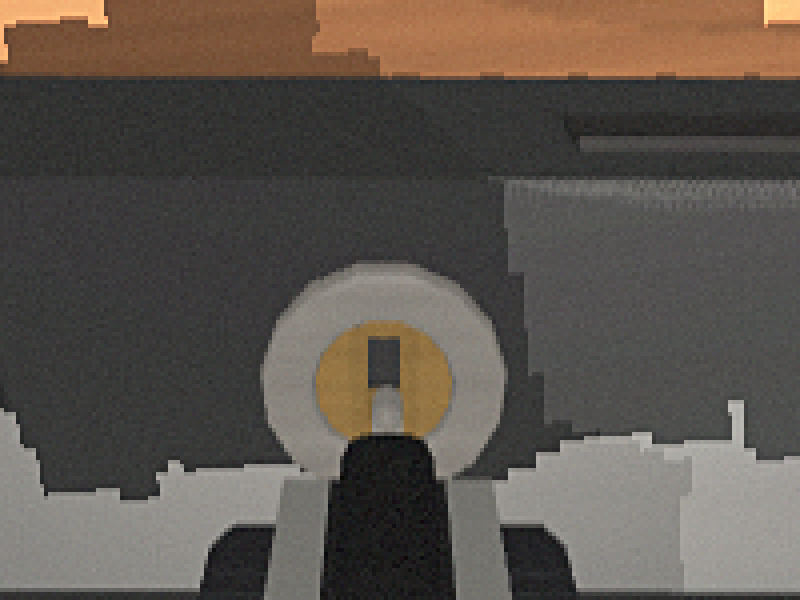

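The silver strip at (388,410) is the blade's 4 mm edge; its front, at row 266, matches the prediction for a key centred on the tool. The collar's centre is at column 384 in the zoom and the blade's at 388, so I shift by -0.5 mm in y. Then I enter the slot.

```bash
python3 -m crank '[[[0,-0.5,0,0],[0,-0.5,2,0],[0,-0.5,4,0],[0,-0.5,6,0],[0,-0.5,8,0],[0,-0.5,10,0],[0,-0.5,12,0],[0,-0.5,14,0],[0,-0.5,16,0],[0,-0.5,17,0],[0,-0.5,17,0]]]' - 110
```

```text
time_s: 9.95
tool_pos: [0.5493, 0.0537, 0.3105]
tcp_rot: [-0.0, 0.043, 0.999, -0.0]
ft_force: [0.1, -0.4, -0.3]
gripper_width: 0.095
grip_force: 107.9
```

```bash
python3 -m crank '[[[0,0,0.8,0.1],[0,0,1.6,0],[0,0,2.4,-0.1],[0,0,3.2,0],[0,0,4,0.1],[0,0,4.8,0],[0,0,5.6,-0.1],[0,0,6.4,0]]]'
python3 -m crank '[[[0,0,0.8,0.1],[0,0,1.6,0],[0,0,2.4,-0.1],[0,0,3.2,0],[0,0,4,0.1],[0,0,4.8,0],[0,0,5.6,-0.1],[0,0,6.4,0]]]'
```

```text
time_s: 10.75
tool_pos: [0.5492, 0.0538, 0.3045]
tcp_rot: [-0.0, 0.041, 0.999, 0.0]
ft_force: [-1.3, 0.3, 1.7]
gripper_width: 0.103
grip_force: 108.6
time_s: 11.55
tool_pos: [0.5495, 0.0537, 0.2983]
tcp_rot: [0.001, 0.041, 0.999, -0.0]
ft_force: [1.2, -0.2, -0.3]
gripper_width: 0.102
grip_force: 108.5
```

```bash
python3 -m crank '[[[0,0,0.8,0.1],[0,0,1.6,0],[0,0,2.4,-0.1],[0,0,3.2,0],[0,0,4,0.1],[0,0,4.8,0],[0,0,5.6,-0.1],[0,0,6.4,0]]]'
python3 -m crank '[[[0,0,0.8,0.1],[0,0,1.6,0],[0,0,2.4,-0.1],[0,0,3.2,0],[0,0,4,0.1],[0,0,4.8,0],[0,0,5.6,-0.1],[0,0,6.4,0]]]'
```

```text
time_s: 12.35
tool_pos: [0.5496, 0.0536, 0.2917]
tcp_rot: [0.001, 0.041, 0.999, -0.0]
ft_force: [2.0, 0.4, -1.8]
gripper_width: 0.098
grip_force: 108.2
time_s: 13.15
tool_pos: [0.5491, 0.0538, 0.2855]
tcp_rot: [0.0, 0.041, 0.999, -0.0]
ft_force: [-1.0, -2.0, 4.9]
gripper_width: 0.096
grip_force: 109.2
```

```bash
python3 -m crank '[[[0,0,0.8,0.1],[0,0,1.6,0],[0,0,2.4,-0.1],[0,0,3.2,0],[0,0,4,0.1],[0,0,4.5,0],[0,0,4.5,0]]]'
```

```text
time_s: 13.85
tool_pos: [0.5496, 0.0537, 0.2813]
tcp_rot: [0.001, 0.041, 0.999, 0.0]
ft_force: [-0.7, -0.2, 4.2]
gripper_width: 0.1
grip_force: 109.2
```

```bash
python3 -m crank '[[[0,0,0.5,0],[0,0,0.8,0],[0,0,0.8,0]]]'
```

```text
time_s: 14.15
tool_pos: [0.5495, 0.0537, 0.2812]
tcp_rot: [0.001, 0.043, 0.999, -0.0]
ft_force: [-3.3, -0.2, 14.6]
gripper_width: 0.103
grip_force: 110.6
```

The key stopped at z = 0.2812 (home expected at 0.281). I'll push a bit more with a small wiggle to confirm.

```bash
python3 -m crank '[[[0,0,0.4,0.08],[0,0,0.8,0],[0,0,0.8,-0.08],[0,0,0.8,0],[0,0,0.8,0]]]'
```

```text
time_s: 14.65
tool_pos: [0.5497, 0.0538, 0.2811]
tcp_rot: [0.002, 0.044, 0.999, 0.0]
ft_force: [-2.8, -0.0, 21.1]
gripper_width: 0.097
grip_force: 111.8
```

It's a hard stop at the home height. Now turn clockwise.

```bash
python3 -m crank '[[[0,0,0,0.1],[0,0,0,0.2],[0,0,0,0.3],[0,0,0,0.4],[0,0,0,0.5],[0,0,0,0.6],[0,0,0,0.7],[0,0,0,0.8],[0,0,0,0.8]]]'; python3 -c "
from h import *
s=ctrl.observe();print(s['torque'],s['joints'])"
```

```text
time_s: 15.55
tool_pos: [0.5495, 0.0532, 0.2811]
tcp_rot: [0.001, 0.43, 0.903, 0.0]
ft_force: [-5.2, -6.3, 22.2]
gripper_width: 0.096
grip_force: 111.9
[-1.12860725  1.05653208  0.01207264] [-2.30021871e-02  5.47768215e-01  1.86276889e+00 -1.66718772e-03
  7.28284071e-01 -7.03806944e-01]
```

```bash
python3 -m crank '[[[0,0,0,0.1],[0,0,0,0.2],[0,0,0,0.3],[0,0,0,0.4],[0,0,0,0.5],[0,0,0,0.6],[0,0,0,0.7],[0,0,0,0.8],[0,0,0,0.86],[0,0,0,0.86],[0,0,0,0.86]]]'; python3 -c "
from h import *
s=ctrl.observe();print(s['torque'],s['joints'][5])
T=np.array(s['tool_pos']);t=np.array(s['torque']);f=np.array(s['ft_force']);print(t)
a=snap('scene','s5.png')[180:320,330:610];b=cv2.imread('pics/scene0.png')[180:320,330:610];w=snap('wrist','w5.png')
cv2.imwrite('pics/end.png',np.hstack([np.vstack([cv2.resize(b,(400,200)),cv2.resize(a,(400,200))]),cv2.resize(w,(400,400))]))"
```

```text
time_s: 16.65
tool_pos: [0.549, 0.053, 0.2811]
tcp_rot: [0.001, 0.766, 0.643, -0.0]
ft_force: [-9.7, -7.2, 26.4]
gripper_width: 0.095
grip_force: 112.5
[-1.46967388  1.76601653  0.01298865] 0.1529551881001337
[-1.46967388  1.76601653  0.01298865]
```

View pics/end.png

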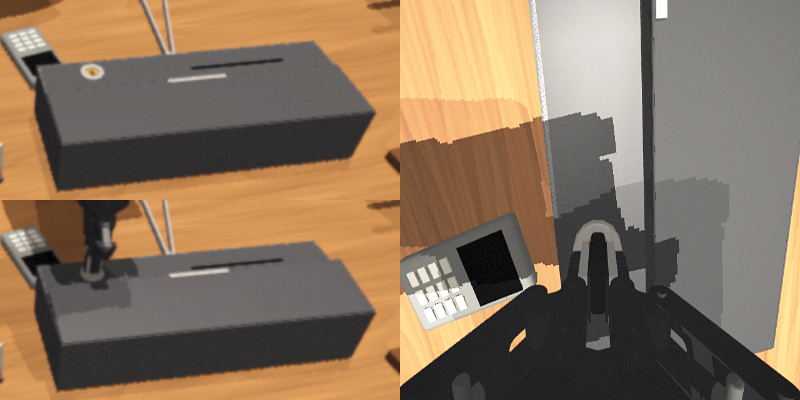

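In the lower-left picture the lid has sprung up (front edge raised at about (170,275)). The wrist view shows the open gap at (650,150), with the key gripped in the collar at (600,270). I'll turn slightly further for margin against the stop, check it is steady, and hand in.

```bash
python3 -m crank '[[[0,0,0,0.04],[0,0,0,0.08],[0,0,0,0.08],[0,0,0,0.08],[0,0,0,0.08],[0,0,0,0.08]]]'; python3 -c "
from h import *
s=ctrl.observe();print(s['torque'],s['joints'][5],np.abs(s['joint_vel']).max())
print(ctrl.hand_in())"
```

```text
time_s: 17.35
tool_pos: [0.549, 0.053, 0.2811]
tcp_rot: [0.001, 0.791, 0.612, -0.0]
ft_force: [-9.5, -7.8, 26.4]
gripper_width: 0.097
grip_force: 112.5
[-1.44008316  1.84687755  0.16226141] 0.23261856212607346 0.0014669642769009692
the job is handed in; nothing more can be done
None
```

The till key is pushed home and turned clockwise to its stop, the lid has sprung up, and the arm is still gripping the key and holding it turned; the job is handed in, and no verdict came back.

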